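# Snap the fitting lid onto a laboratory sample tub

## Task

Close the open rectangular sample tub: pick the one lid among the three on the bench that fits it, set it on the tub and press it straight down until both clips snap over it and it lies fully home. Leave the other two lids where they lie.

Things in the scene. Friction and masses are not known exactly. Their poses are not given: they have to be found in the camera images.
- lid_mid (a point): The fitting lid, white plastic, plug down: plate 130 x 100 x 6 mm, under it a plug 80 x 50 x 6 mm, on top a grip bar 60 mm long, 18 wide, 28 high, central, along the long side; pinch it across its 18 mm. About 70 g, 40 mm high. Point: its centre half-way up, inside the bar, 8 mm above the plate's top, 20 below the bar's top. x along the long side and bar, y across, z up.
- tub_mouth (a point): White open tub, fixed, 116 x 86 x 60 mm, walls 4 mm. Point: mouth centre at rim height; x along the long side, z up. At each short end a springy clip, 24 mm wide, its flared lip to 30 mm above the rim. Lid pressed down (5-10 N) spreads the clips; they snap over its plate and centre it. The plug has 14 mm play. Home: plate on the rim, lid_mid 14 mm above this point, either way round.
- small_lid_mid (a point): A lid of another tub, too small: same white plastic, height and grip bar, but a square plate 80 x 80 mm. This point is its centre, half-way up, 20 mm above the bench. To be left alone.
- round_lid_mid (a point): A lid of another tub, round: same white plastic, height and grip bar, but a round plate 96 mm across. This point is its centre, half-way up, 20 mm above the bench. To be left alone.
Not all that is in view belongs to the job. Leave any red look-alike of the part that bears lid_mid alone.

How it is judged:
At the end, for the whole second after the job is handed in: The rectangular lid lies home on the tub under both clips: its centre within 12 mm sideways of the mouth's centre and 10 to 17 mm above it (14 mm is home), level to 4.5 degrees, its long side along the tub's to 15 degrees, upright; the small and the round lid are within 30 mm of where they lay (horizontal distance between lid_mid and tub_mouth below 0.012 m and z of lid_mid in the frame of tub_mouth between 0.01 and 0.017 m and angle between lid_mid's own z axis and vertical below 0.08 rad and angle between the x axis of lid_mid and the x axis of tub_mouth, either way round below 0.26 rad and distance of each of small_lid_mid, round_lid_mid from where it was at the start of the episode below 0.03 m); the robot touches nothing.
It fails at once if one of the other two lids is moved by more than 30 mm (distance of any of small_lid_mid, round_lid_mid from where it was at the start of the episode above 0.03 m).
It also fails if it takes over 32 s, if anything falls off the work surface, if the arm or the gripper's body presses on something with over 40 N, if the wrist force passes 120 N, or if a joint passes its speed limit or range.

## Robot

A 6-joint arm with a two-finger parallel gripper is mounted at the origin on the work surface. World frame = base frame: x ahead of the robot, y to its left, z up, the work surface at z = 0. Lengths are in m, angles in rad, forces in N, time in s.
With the tool pointing down it reaches from about 0.425 to 0.95 m from the base axis. Payload 14.7 kg.
Tool frame: the origin (TCP) lies at the very end of the fingers, on their centre line; the grasp point (between the pads) lies r.hold_point_z behind it (r.hold_point_z is the distance from the TCP to the grasp point, in m); z points along the fingers, x is the direction in which the jaws open and shut, and the axes are right-handed (so a half turn about z gives the same grasp; the last joint's range is limited). The gripper opens to 85 mm and grips with 20 to 120 N. Pads are 22 mm wide; open, the fingers measure 114 mm over their backs; the gripper's body (76 mm by 85 mm) begins 54 mm behind the grasp point. The pads swing forward as they close: fully open they stand 13 mm farther back than shut.
Start: joints at [1.155, 0.48, 1.596, -0, 1.065, -0.047], TCP at [0.234, 0.606, 0.194] pointing down, gripper open.
Joint ranges: [-2.75, 2.75], [-0.82, 2.05], [0.23, 2.67], [-1.56, 4.7], [0.09, 2.69], [-2.92, 2.92]. Speed limits (rad/s): [1.89, 1.89, 2.39, 3.01, 3.01, 3.01].

## Interface

Orientations are given as a unit quaternion [x, y, z, w].
In Python, from station import r gives the robot as it stands.
- The arm moves only by the tool step_arm, never from a script. Its arguments are lists of equal length, an entry for each row: "linear": the shift along the world's x, y, z in m, a list of three; "rotation": the turn, a rotation vector about the world's x, y, z in rad, a list of three; "jaw": the finger opening in m, from 0 to 0.0854. A call has exactly 10 rows; each row shifts and turns the commanded pose from where the row before left it; what a row does not reach is not made up. A row lasts 1/10 s, in which the tool goes at most 50 mm and 8.59 degrees, less where a joint would pass 70% of its speed; a pose out of reach is approached as far as the arm can. A call is refused whole if a number of a shift passes 0.05 or a number of a turn 0.15, either way. A call with a gripper value outside its range is refused whole. The fingers move at their own pace and stop on an object; the grip force is fixed at half the most. Time passes only in rows, so rows that do not move let the fingers close, or fill a call up. It gives the time, the measured TCP pose, the force and the opening at its end, in the units of the state.
- r.get_obs(): the state, without advancing time (a new reading comes with each control period).
- r.snapshot(name): name is "scene" or "top" or "wrist"; returns the picture (420x560x3 uint8, red, green, blue); there is no depth.
- r.get_calibration(name): a dict with "K" (3x3 intrinsics, pixels), "extrinsics" (4x4, takes a point from camera to world coordinates). Camera axes: x right, y up, looking along -z (the intrinsics and any distortion apply to the point x, -y, -z); pixel columns grow to the right and rows downward; lengths in m; the calibration is good to about 2 mm. A picture is of the moment at which its call begins: read the wrist's pose just before it. get_calibration takes no time and is no camera call; for the wrist camera it gives the pose at the moment of the call.
- r.hand_in(): hands the job in, once; it reports no verdict.
The state is a dict: "time_s": time; "joint_positions": joint angles; "dq": joint speeds; "tau": joint torques, N m; "eef_pos": TCP position; "orientation": TCP orientation; "contact_force": force on the tool from outside, world axes, zero at the start; "torque": the same for the moment, N m; "gripper_width": opening from 0.0 (shut) to 1.0 (fully open).
Only numpy, scipy, OpenCV 4.12 (cv2) and the standard library are available. Lean on these libraries where they do the work, as an engineer would, in place of code of your own. Each camera call takes 0.05 s, during which the arm holds its last target. There are 200 camera calls.

## Working session

There is one attempt and no reset: what is moved stays moved. The work goes in short steps, Python scripts to look and compute and a tool call to move; the robot and the scene stay as the last step left them, time stands still between calls to the robot, and variables do not carry over. Pictures are saved under pics/ and viewed, about 8 in all and at most 12, crops included, and the job is handed in when it is done.

Besides the shell and the picture viewer there is one more tool, called after "Request:" in YAML: its name, and indented under it one key for each argument. step_arm: Moves the arm, as the interface text tells. Its arguments: {"type":"object","properties":{"linear":{"type":"array"},"rotation":{"type":"array"},"jaw":{"type":"array"}},"required":["linear","rotation","jaw"]}

```bash
mkdir -p pics
python3 - <<'E'
from station import r
import cv2,numpy as np
print(r.get_obs()); print(r.hold_point_z)
for n in ("scene","top"):
    im=r.snapshot(n); cv2.imwrite(f"pics/{n}0.png",im[:,:,::-1]); c=r.get_calibration(n); print(n,{k:np.round(v,4).tolist() if not isinstance(v,str) else v for k,v in c.items()})
E
```

```text
{'time_s': 0.0, 'joint_positions': array([ 1.15542926e+00,  4.80826984e-01,  1.59690168e+00, -2.06725746e-06,
        1.06509457e+00, -4.65773211e-02]), 'dq': array([ 0.00037745, -0.00070308,  0.00170081, -0.00073897,  0.00116438,
        0.00044043]), 'tau': array([-2.30283666e-03, -9.50624442e+01, -4.30196607e+01, -3.03839734e-04,
        1.14663449e-02, -3.61785499e-05]), 'eef_pos': array([0.23409233, 0.60587528, 0.19376521]), 'orientation': array([ 8.24768259e-01,  5.65470547e-01, -5.22644541e-04,  3.24690726e-04]), 'contact_force': array([-0.97698445, -0.40538057, -0.06519192]), 'torque': array([-0.00199383, -0.01097403, -0.04263083]), 'gripper_width': 0.9978663589128509}
0.0187
scene {'K': [[546.8609, 0.0, 278.2513], [0.0, 546.8609, 210.0699], [0.0, 0.0, 1.0]], 'extrinsics': [[-0.5823, -0.6812, 0.4438, 1.1092], [0.813, -0.4885, 0.3169, 0.3975], [0.001, 0.5453, 0.8382, 1.294], [0.0, 0.0, 0.0, 1.0]]}
top {'K': [[379.7875, 0.0, 284.0535], [0.0, 379.7875, 211.8957], [0.0, 0.0, 1.0]], 'extrinsics': [[-0.0242, 0.995, -0.0968, 0.3609], [-0.9997, -0.0239, 0.0045, -0.1028], [0.0022, 0.0968, 0.9953, 1.0776], [0.0, 0.0, 0.0, 1.0]]}
```

View pics/top0.png

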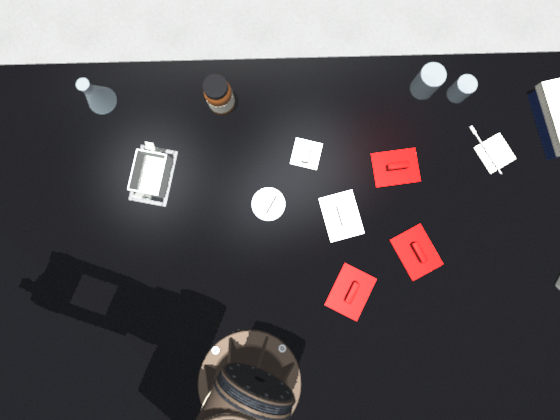

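View pics/scene0.png

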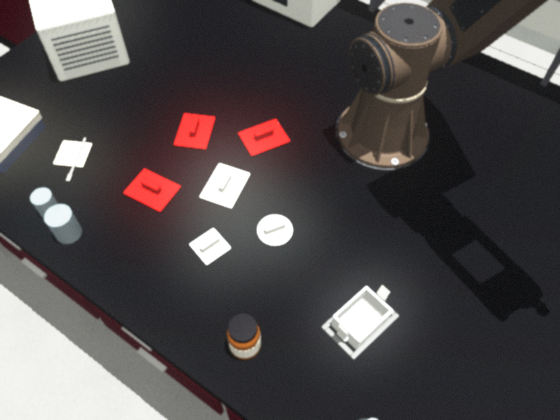

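The top view (col, row) shows these candidates:
- White rectangular lid at (342,216). This is my choice.
- Small square lid at (307,154).
- Round lid at (268,204).
- Red look-alikes at (396,167), (416,252) and (351,292).
- A white card at (495,153).

The tub is at (152,177).

Next I'll check the choice and the tub in a close crop.

Run:
```python
import cv2,numpy as np
t=cv2.imread("pics/top0.png"); s=cv2.imread("pics/scene0.png")
f=lambda a:cv2.resize(a,None,fx=5,fy=5,interpolation=cv2.INTER_CUBIC)
a=f(t[180:255,305:383]); b=f(t[135:210,115:193])
cv2.imwrite("pics/crop1.png",np.hstack([a,b]))
```

```text
(no output)
```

View pics/crop1.png

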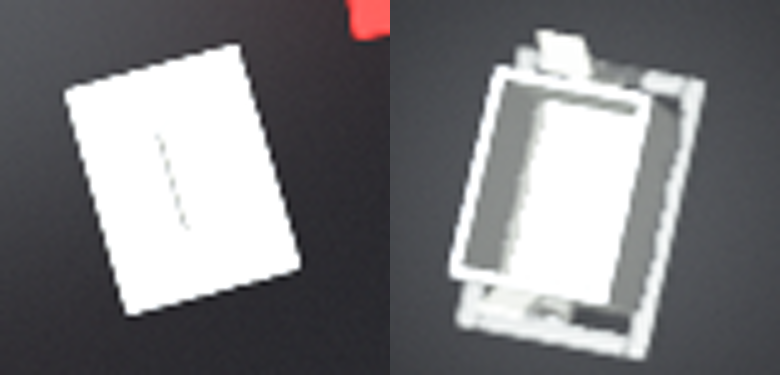

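The left crop shows the rectangular white lid, with corners at crop (66,90), (240,44), (300,267) and (130,315) and the bar along its long side. The right crop shows the tub rim over a base frame, with a clip at each short end.

```bash
cat > h.py <<'E'
from station import r
import cv2,numpy as np
def ray(cal,uv,z):
    K,E=cal["K"],np.array(cal["extrinsics"]); out=[]
    for u,v in np.atleast_2d(uv):
        d=np.linalg.solve(K,[u,v,1.]); d=E[:3,:3]@[d[0],-d[1],-d[2]]; o=E[:3,3]
        out.append(o+d*(z-o[2])/d[2])
    return np.array(out)
def proj(cal,P):
    E=np.linalg.inv(cal["extrinsics"]); q=(E[:3,:3]@np.atleast_2d(P).T+E[:3,3:]); q=q*np.array([[1],[-1],[-1]])
    u=np.array(cal["K"])@q; return (u[:2]/u[2]).T
def rect(P):
    m=P.mean(0); e=[P[(i+1)%4]-P[i] for i in range(4)]
    a=e[0]-e[2]; b=e[1]-e[3]; L=[np.linalg.norm(a)/2,np.linalg.norm(b)/2]
    l=a if L[0]>L[1] else b
    print(np.round(m,4),"sides",np.round(L,4),"long deg",np.degrees(np.arctan2(l[1],l[0])))
E
python3 - <<'E'
from h import *
c=r.get_calibration("top")
P=np.array([[66,90],[240,44],[300,267],[130,315]])/5+[305,180]-.4
rect(ray(c,P,.012))
T=np.array([[107,68],[262,92],[222,305],[60,278]])/5+[115,135]-.4
for z in (.06,.07,.08): rect(ray(c,T,z))
o=r.get_obs(); from scipy.spatial.transform import Rotation as R
m=R.from_quat(o["orientation"]).as_matrix(); print(m)
w=r.get_calibration("wrist");E=np.array(w["extrinsics"]);print(w["K"],"cam in tool",m.T@(E[:3,3]-o["eef_pos"]),m.T@E[:3,:3])
E
```

```text
[ 0.451 -0.269  0.012] sides [0.1009 0.131 ] long deg -166.74941524544147
[0.5786 0.2618 0.06  ] sides [0.0877 0.1183] long deg 169.09848745917756
[0.5765 0.2582 0.07  ] sides [0.0868 0.1172] long deg 169.09848745917762
[0.5744 0.2546 0.08  ] sides [0.086 0.116] long deg 169.09848745917756
[[ 3.60501323e-01  9.32758608e-01 -4.19214579e-04]
 [ 9.32758094e-01 -3.60501565e-01 -9.80039408e-04]
 [-1.06526771e-03 -3.77202885e-05 -9.99999432e-01]]
[[377.25602178   0.         275.67300439]
 [  0.         377.25602178 207.73889437]
 [  0.           0.           1.        ]] cam in tool [ 0.00069638 -0.07106871 -0.17897709] [[ 9.99999691e-01  7.08161420e-04 -3.39872285e-04]
 [ 5.87349731e-04 -9.61421289e-01 -2.75079552e-01]
 [-5.21561176e-04  2.75079267e-01 -9.61421408e-01]]
```

Request:
step_arm:
  linear:
    - [0.034, -0.0345, 0.003]
    - [0.034, -0.0345, 0.003]
    - [0.034, -0.0345, 0.003]
    - [0.034, -0.0345, 0.003]
    - [0.034, -0.0345, 0.003]
    - [0.034, -0.0345, 0.003]
    - [0.034, -0.0345, 0.003]
    - [0.034, -0.0345, 0.003]
    - [0.034, -0.0345, 0.003]
    - [0.034, -0.0345, 0.003]
  rotation:
    - [0, 0, 0.018]
    - [0, 0, 0.018]
    - [0, 0, 0.018]
    - [0, 0, 0.018]
    - [0, 0, 0.018]
    - [0, 0, 0.018]
    - [0, 0, 0.018]
    - [0, 0, 0.018]
    - [0, 0, 0.018]
    - [0, 0, 0.018]
  jaw: [0.085, 0.085, 0.085, 0.085, 0.085, 0.085, 0.085, 0.085, 0.085, 0.085]

```text
time_s: 1.1
eef_pos: [0.5753, 0.2596, 0.2243]
orientation: [0.77, 0.638, -0.0, -0.0]
contact_force: [1.2, 1.5, 1.4]
gripper_width: 0.998
```

```bash
cat > look.py <<'E'
import sys; from h import *
from scipy.spatial.transform import Rotation as R
n=sys.argv[1]
r.snapshot("wrist")  # settle
c=r.get_calibration("wrist"); o=r.get_obs(); im=r.snapshot("wrist")
np.savez(f"{n}.npz",K=c["K"],extrinsics=c["extrinsics"]); cv2.imwrite(f"pics/{n}.png",im[:,:,::-1])
m=R.from_quat(o["orientation"]).as_matrix()
print(o["time_s"],o["eef_pos"],"xdeg",np.degrees(np.arctan2(m[1,0],m[0,0])),"tilt",m[:,2],"q6",o["joint_positions"][5],o["contact_force"],o["gripper_width"])
E
python3 look.py w1
```

```text
1.15 [0.58043757 0.2546454  0.22476387] xdeg 79.1656338579553 tilt [ 0.00279256 -0.00173365 -0.9999946 ] q6 -1.013100012132887 [ 3.82880277 -6.50618276  0.26095835] 0.997072692828493
```

View pics/w1.png

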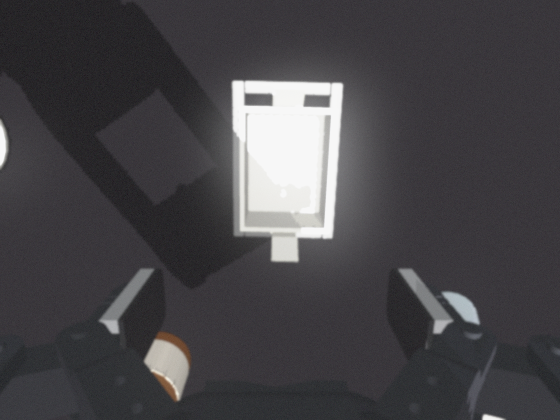

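Run:
```python
import cv2
a=cv2.imread("pics/w1.png")[70:270,215:365]
a=cv2.convertScaleAbs(a,alpha=.9)
cv2.imwrite("pics/c2.png",cv2.resize(a,None,fx=3,fy=3,interpolation=cv2.INTER_CUBIC))
```

```text
(no output)
```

View pics/c2.png

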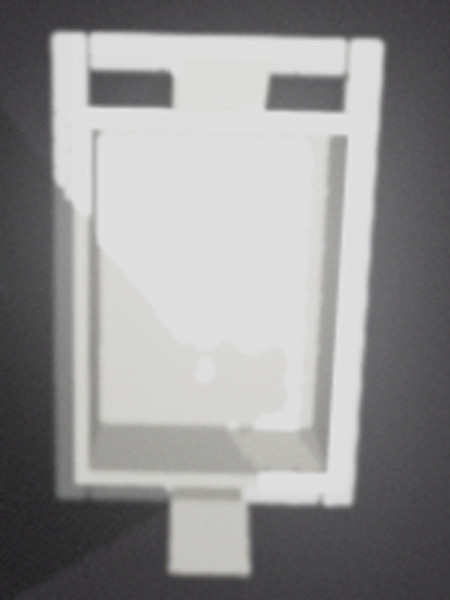

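The crop shows the inner mouth corners at about (92,131), (348,133), (327,473) and (90,471). The base frame's outer corners are at about (50,33), (384,40), (353,505) and (55,497).

Run:
```python
from h import *
c=np.load("w1.npz")
M=np.array([[92,131],[348,133],[327,473],[90,471]])/3+[215,70]-.33
B=np.array([[50,33],[384,40],[353,505],[55,497]])/3+[215,70]-.33
print("mouth 108x78")
for z in (.06,.07,.08,.09): rect(ray(c,M,z))
print("base")
for z in (0,.01,.02): rect(ray(c,B,z))
t=r.get_calibration("top")
T=np.array([[107,68],[262,92],[222,305],[60,278]])/5+[115,135]-.4
for z in (.06,.07,.08,.09):rect(ray(t,T,z))
```

```text
mouth 108x78
[0.5769 0.2659 0.06  ] sides [0.0757 0.1059] long deg -12.341832894985272
[0.5749 0.266  0.07  ] sides [0.0735 0.1028] long deg -12.341832894985268
[0.573  0.2661 0.08  ] sides [0.0713 0.0998] long deg -12.341832894985274
[0.5711 0.2662 0.09  ] sides [0.0691 0.0967] long deg -12.341832894985277
base
[0.5785 0.2658 0.    ] sides [0.1131 0.1674] long deg -12.07344344992509
[0.5768 0.2659 0.01  ] sides [0.1103 0.1633] long deg -12.07344344992508
[0.5751 0.266  0.02  ] sides [0.1075 0.1591] long deg -12.073443449925087
[0.5786 0.2618 0.06  ] sides [0.0877 0.1183] long deg 169.09848745917756
[0.5765 0.2582 0.07  ] sides [0.0868 0.1172] long deg 169.09848745917762
[0.5744 0.2546 0.08  ] sides [0.086 0.116] long deg 169.09848745917756
[0.5722 0.251  0.09  ] sides [0.0851 0.1149] long deg 169.0984874591776
```

Request:
step_arm:
  linear:
    - [-0.01, -0.045, 0]
    - [-0.01, -0.045, 0]
    - [-0.01, -0.045, 0]
    - [-0.01, -0.045, 0]
    - [-0.01, -0.045, 0]
    - [-0.01, -0.045, 0]
    - [-0.01, -0.045, 0]
    - [-0.01, -0.045, 0]
    - [-0.01, -0.045, 0]
    - [-0.01, -0.045, 0]
  rotation:
    - [0, 0, 0.042]
    - [0, 0, 0.042]
    - [0, 0, 0.042]
    - [0, 0, 0.042]
    - [0, 0, 0.042]
    - [0, 0, 0.042]
    - [0, 0, 0.042]
    - [0, 0, 0.042]
    - [0, 0, 0.042]
    - [0, 0, 0.042]
  jaw: [0.085, 0.085, 0.085, 0.085, 0.085, 0.085, 0.085, 0.085, 0.085, 0.085]

```text
time_s: 2.2
eef_pos: [0.4734, -0.1899, 0.2243]
orientation: [0.62, 0.785, 0.0, -0.0]
contact_force: [0.7, 0.7, 0.3]
gripper_width: 0.996
```

Request:
step_arm:
  linear:
    - [-0.01, -0.035, -0.015]
    - [-0.01, -0.03, -0.015]
    - [-0.004, -0.015, -0.015]
    - [0, 0, -0.015]
    - [0, 0, 0]
    - [0, 0, 0]
    - [0, 0, 0]
    - [0, 0, 0]
    - [0, 0, 0]
    - [0, 0, 0]
  rotation:
    - [0, 0, 0]
    - [0, 0, 0]
    - [0, 0, 0]
    - [0, 0, 0]
    - [0, 0, 0]
    - [0, 0, 0]
    - [0, 0, 0]
    - [0, 0, 0]
    - [0, 0, 0]
    - [0, 0, 0]
  jaw: [0.06, 0.06, 0.06, 0.06, 0.06, 0.06, 0.06, 0.06, 0.06, 0.06]

```text
time_s: 3.2
eef_pos: [0.4505, -0.2686, 0.1648]
orientation: [0.621, 0.784, 0.0, 0.0]
contact_force: [0.1, -0.3, 0.6]
gripper_width: 0.706
```

```bash
python3 look.py w2
```

```text
3.25 [ 0.45048609 -0.26863675  0.16465521] xdeg 103.26283250312687 tilt [ 3.58709841e-04 -2.48862705e-04 -9.99999905e-01] q6 -2.3977838758206107 [-0.45367106  0.1839148  -0.16522891] 0.7054961898055461
```

View pics/w2.png

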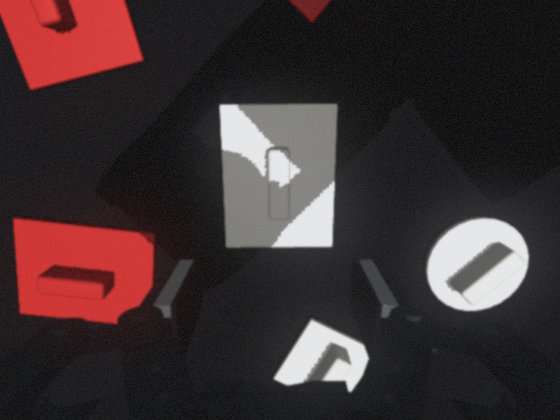

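The lid plate's corners are at (220,104), (337,103), (333,247) and (227,247). The bar spans (266,147) to (290,219), upright in the image, so the jaw axis lies across it.

Run:
```python
from h import *
c=np.load("w2.npz")
rect(ray(c,np.array([[220,104],[337,103],[333,247],[227,247]])-.0,.012))
rect(ray(c,np.array([[266,147],[290,147],[289,219],[268,219]]),.04))
```

```text
[ 0.4474 -0.2647  0.012 ] sides [0.0995 0.1304] long deg 13.974328304256943
[ 0.446  -0.2661  0.04  ] sides [0.0185 0.0605] long deg 13.724553248866668
```

Request:
step_arm:
  linear:
    - [-0.002, 0.002, -0.028]
    - [0, 0, -0.028]
    - [0, 0, -0.028]
    - [0, 0, -0.028]
    - [0, 0, -0.022]
    - [0, 0, -0.01]
    - [0, 0, -0.004]
    - [0, 0, 0]
    - [0, 0, 0]
    - [0, 0, 0]
  rotation:
    - [0, 0, 0.008]
    - [0, 0, 0]
    - [0, 0, 0]
    - [0, 0, 0]
    - [0, 0, 0]
    - [0, 0, 0]
    - [0, 0, 0]
    - [0, 0, 0]
    - [0, 0, 0]
    - [0, 0, 0]
  jaw: [0.06, 0.06, 0.06, 0.06, 0.06, 0.06, 0.06, 0.06, 0.04, 0.02]

```text
time_s: 4.3
eef_pos: [0.4489, -0.2671, 0.0173]
orientation: [0.618, 0.786, 0.0, 0.001]
contact_force: [0.3, -0.2, -0.2]
gripper_width: 0.371
```

Request:
step_arm:
  linear:
    - [0, 0, 0]
    - [0, 0, 0]
    - [0, 0, 0]
    - [0, 0, 0]
    - [0, 0, 0]
    - [0, 0, 0]
    - [0, 0, 0.005]
    - [0, 0, 0.01]
    - [0, 0, 0.02]
    - [0, 0, 0.02]
  rotation:
    - [0, 0, 0]
    - [0, 0, 0]
    - [0, 0, 0]
    - [0, 0, 0]
    - [0, 0, 0]
    - [0, 0, 0]
    - [0, 0, 0]
    - [0, 0, 0]
    - [0, 0, 0]
    - [0, 0, 0]
  jaw: [0, 0, 0, 0, 0, 0, 0, 0, 0, 0]

```text
time_s: 5.3
eef_pos: [0.4482, -0.2666, 0.0726]
orientation: [0.618, 0.786, -0.0, -0.0]
contact_force: [0.6, -0.2, 1.2]
gripper_width: 0.002
```

```bash
python3 look.py w3
```

```text
5.35 [ 0.44960989 -0.26756504  0.07547849] xdeg 103.70874415327992 tilt [ 0.00288288 -0.00197525 -0.99999389] q6 -2.404777174456777 [ 2.14373682 -0.43440714  5.02294434] -0.001397092383216481
```

View pics/w3.png

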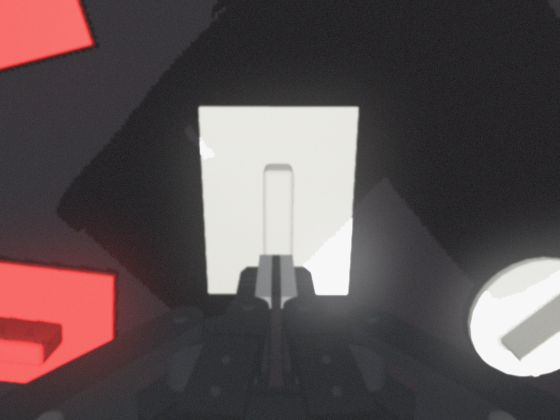

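Run:
```python
from h import *
c=np.load("w3.npz")
rect(ray(c,np.array([[199,107],[358,106],[349,294],[208,294]]),.012))
print(proj(c,[[.4496,-.2676,.0755],[.4496,-.2676,.012],[.4496,-.2676,.0942]]))
```

```text
[ 0.4475 -0.2649  0.012 ] sides [0.0998 0.1297] long deg 13.800473546530055
[[272.96950598 244.00677501]
 [273.83080403 208.89483609]
 [272.6003965  259.05400465]]
```

Request:
step_arm:
  linear:
    - [-0.0015, 0.0015, 0]
    - [0, 0, 0]
    - [0, 0, -0.015]
    - [0, 0, -0.02]
    - [0, 0, -0.015]
    - [0, 0, -0.006]
    - [0, 0, -0.0025]
    - [0, 0, 0]
    - [0, 0, 0]
    - [0, 0, 0]
  rotation:
    - [0, 0, 0]
    - [0, 0, 0]
    - [0, 0, 0]
    - [0, 0, 0]
    - [0, 0, 0]
    - [0, 0, 0]
    - [0, 0, 0]
    - [0, 0, 0]
    - [0, 0, 0]
    - [0, 0, 0]
  jaw: [0.05, 0.05, 0.05, 0.05, 0.05, 0.05, 0.05, 0.05, 0.05, 0.05]

```text
time_s: 6.4
eef_pos: [0.4471, -0.2654, 0.0135]
orientation: [0.618, 0.786, 0.0, 0.0]
contact_force: [-0.1, 0.5, 0.4]
gripper_width: 0.584
```

Request:
step_arm:
  linear:
    - [0, 0, 0]
    - [0, 0, 0]
    - [0, 0, 0]
    - [0, 0, 0]
    - [0, 0, 0]
    - [0, 0, 0]
    - [0, 0, 0]
    - [0, 0, 0]
    - [0, 0, 0]
    - [0, 0, 0]
  rotation:
    - [0, 0, 0]
    - [0, 0, 0]
    - [0, 0, 0]
    - [0, 0, 0]
    - [0, 0, 0]
    - [0, 0, 0]
    - [0, 0, 0]
    - [0, 0, 0]
    - [0, 0, 0]
    - [0, 0, 0]
  jaw: [0.04, 0.03, 0.025, 0.02, 0.015, 0.01, 0.01, 0.01, 0.01, 0.01]

```text
time_s: 7.4
eef_pos: [0.4468, -0.2652, 0.0129]
orientation: [0.618, 0.786, 0.0, 0.0]
contact_force: [-0.5, 0.2, -0.5]
gripper_width: 0.111
```

```bash
python3 look.py w4
python3 - <<'E'
from h import *
t=r.snapshot("top")[:,:,::-1]; s=r.snapshot("scene")[:,:,::-1]; w=cv2.imread("pics/w4.png")
f=lambda a,k:cv2.resize(np.ascontiguousarray(a),None,fx=k,fy=k,interpolation=cv2.INTER_CUBIC)
o=np.zeros((600,800,3),np.uint8)
a=f(s[120:260,150:320],2.3); o[:a.shape[0],:a.shape[1]]=a
b=f(t[150:270,280:430],2.2); o[330:330+b.shape[0],:b.shape[1]]=b
d=f(w[80:340,140:420],1.4); o[:d.shape[0],405:405+d.shape[1]]=d[:,:395]
cv2.imwrite("pics/m4.png",o)
E
```

```text
7.45 [ 0.44678058 -0.26519305  0.01288244] xdeg 103.70504777905111 tilt [-3.76460682e-05  1.41973820e-05 -9.99999999e-01] q6 -2.4039973939424217 [ 0.56905015 -0.25953561  0.57851445] 0.11839830534025754
```

View pics/m4.png

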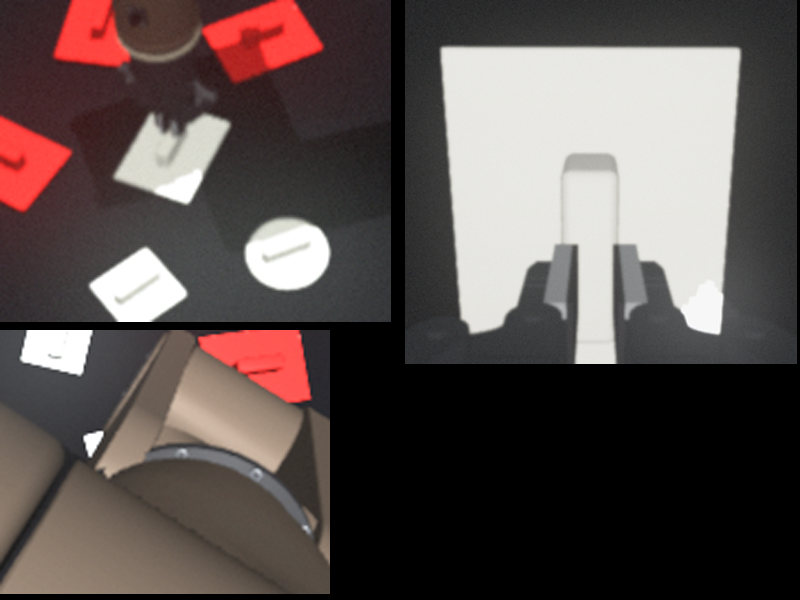

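The wrist view shows the pads at about (261,255) and (289,255) in full-frame pixels, drawn over the bar. By ray geometry the real fingertips are about 35 mm behind the reported TCP, so both closures happened above the bar. I'll open, go about 28 mm deeper, and close again.

Request:
step_arm:
  linear:
    - [0, 0, 0]
    - [0, 0, 0]
    - [0, 0, 0]
    - [0, 0, -0.01]
    - [0, 0, -0.01]
    - [0, 0, -0.008]
    - [0, 0, 0]
    - [0, 0, 0]
    - [0, 0, 0]
    - [0, 0, 0]
  rotation:
    - [0, 0, 0]
    - [0, 0, 0]
    - [0, 0, 0]
    - [0, 0, 0]
    - [0, 0, 0]
    - [0, 0, 0]
    - [0, 0, 0]
    - [0, 0, 0]
    - [0, 0, 0]
    - [0, 0, 0]
  jaw: [0.045, 0.045, 0.045, 0.045, 0.045, 0.045, 0.045, 0.03, 0.02, 0.0]

```text
time_s: 8.6
eef_pos: [0.447, -0.2653, -0.0147]
orientation: [0.618, 0.786, 0.0, 0.0]
contact_force: [-0.9, 0.3, -0.7]
gripper_width: 0.198
```

Request:
step_arm:
  linear:
    - [0, 0, 0]
    - [0, 0, 0]
    - [0, 0, 0]
    - [0, 0, 0]
    - [0, 0, 0]
    - [0, 0, 0]
    - [0, 0, 0]
    - [0, 0, 0]
    - [0, 0, 0]
    - [0, 0, 0]
  rotation:
    - [0, 0, 0]
    - [0, 0, 0]
    - [0, 0, 0]
    - [0, 0, 0]
    - [0, 0, 0]
    - [0, 0, 0]
    - [0, 0, 0]
    - [0, 0, 0]
    - [0, 0, 0]
    - [0, 0, 0]
  jaw: [0, 0, 0, 0, 0, 0, 0, 0, 0, 0]

```text
time_s: 9.6
eef_pos: [0.447, -0.2653, -0.0148]
orientation: [0.618, 0.786, 0.0, 0.0]
contact_force: [-0.8, 1.0, 6.5]
gripper_width: 0.191
```

Gripped: the opening stays at about 16–17 mm. Lifting and carrying it to the tub.

Request:
step_arm:
  linear:
    - [0, 0, 0.01]
    - [0, 0, 0.02]
    - [0, 0, 0.03]
    - [0, 0, 0.03]
    - [0, 0, 0.03]
    - [0, 0, 0.03]
    - [0.005, 0.02, 0.01]
    - [0.01, 0.04, 0]
    - [0.01, 0.04, 0]
    - [0.01, 0.04, 0]
  rotation:
    - [0, 0, 0]
    - [0, 0, 0]
    - [0, 0, 0]
    - [0, 0, 0]
    - [0, 0, 0]
    - [0, 0, 0]
    - [0, 0, -0.03]
    - [0, 0, -0.03]
    - [0, 0, -0.03]
    - [0, 0, -0.03]
  jaw: [0, 0, 0, 0, 0, 0, 0, 0, 0, 0]

```text
time_s: 10.6
eef_pos: [0.4819, -0.1239, 0.1458]
orientation: [0.665, 0.747, 0.0, 0.0]
contact_force: [0.4, -0.2, -1.4]
gripper_width: 0.19
```

Request:
step_arm:
  linear:
    - [0.01, 0.045, 0]
    - [0.01, 0.045, 0]
    - [0.01, 0.045, 0]
    - [0.01, 0.045, 0]
    - [0.01, 0.045, 0]
    - [0.01, 0.045, 0]
    - [0.01, 0.045, 0]
    - [0.01, 0.04, 0]
    - [0.01, 0.026, 0]
    - [0.0055, 0.008, 0]
  rotation:
    - [0, 0, -0.04]
    - [0, 0, -0.04]
    - [0, 0, -0.04]
    - [0, 0, -0.04]
    - [0, 0, -0.04]
    - [0, 0, -0.04]
    - [0, 0, -0.04]
    - [0, 0, -0.04]
    - [0, 0, -0.007]
    - [0, 0, 0]
  jaw: [0, 0, 0, 0, 0, 0, 0, 0, 0, 0]

```text
time_s: 11.6
eef_pos: [0.5776, 0.2666, 0.1454]
orientation: [0.776, 0.631, 0.0, -0.0]
contact_force: [0.3, -1.3, -1.1]
gripper_width: 0.194
```

Request:
step_arm:
  linear:
    - [0, 0, 0]
    - [0, 0, 0]
    - [0, 0, 0]
    - [0, 0, 0]
    - [0, 0, 0]
    - [0, 0, 0]
    - [0, 0, 0]
    - [0, 0, 0]
    - [0, 0, 0]
    - [0, 0, 0]
  rotation:
    - [0, 0, 0]
    - [0, 0, 0]
    - [0, 0, 0]
    - [0, 0, 0]
    - [0, 0, 0]
    - [0, 0, 0]
    - [0, 0, 0]
    - [0, 0, 0]
    - [0, 0, 0]
    - [0, 0, 0]
  jaw: [0, 0, 0, 0, 0, 0, 0, 0, 0, 0]

```text
time_s: 12.6
eef_pos: [0.5773, 0.2638, 0.1449]
orientation: [0.777, 0.63, -0.0, -0.0]
contact_force: [0.6, 1.0, -1.1]
gripper_width: 0.194
```

```bash
python3 look.py w5
python3 - <<'E'
from h import *
t=r.snapshot("top")[:,:,::-1]; s=r.snapshot("scene")[:,:,::-1]; w=cv2.imread("pics/w5.png")
cv2.imwrite("pics/t5.png",t);cv2.imwrite("pics/s5.png",s)
f=lambda a,k:cv2.resize(np.ascontiguousarray(a),None,fx=k,fy=k,interpolation=cv2.INTER_CUBIC)
o=np.zeros((600,800,3),np.uint8)
a=f(s[250:390,290:430],2.2); o[:a.shape[0],490:490+a.shape[1]]=a[:,:310]
b=f(t[120:240,90:230],2.2); o[312:312+b.shape[0],490:490+b.shape[1]]=b
d=f(w[30:400,100:450],1.4); o[:d.shape[0],:d.shape[1]]=d
cv2.imwrite("pics/m5.png",o)
E
```

```text
12.65 [0.57726642 0.26382924 0.1448671 ] xdeg 78.10025713855099 tilt [-4.93333329e-05 -3.82116697e-05 -9.99999998e-01] q6 -0.9821543374263453 [ 0.5555888  -1.17028405 -1.37404166] 0.1969691364453727
```

View pics/m5.png

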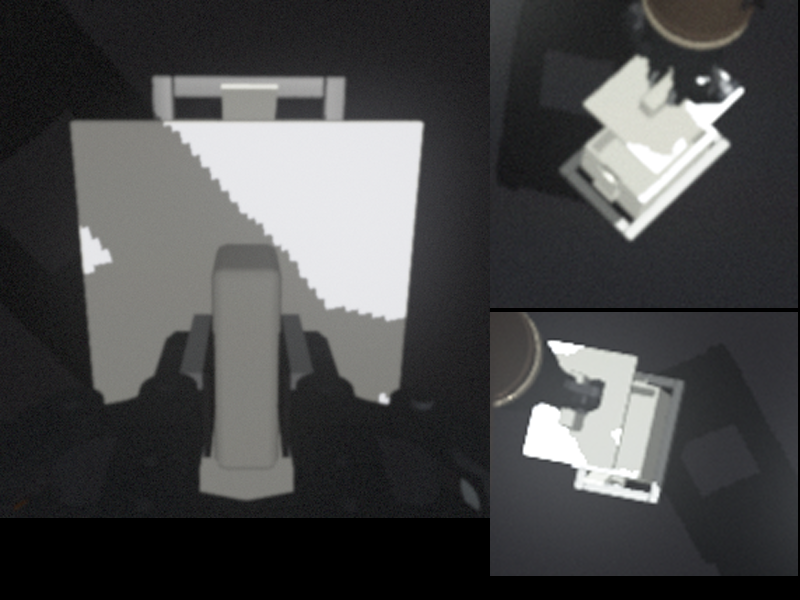

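Run:
```python
from h import *
c1=np.load("w1.npz");c5=np.load("w5.npz")
g=lambda p:(np.array(p)/1.4+[100,30])-.3
lid=ray(c5,g([[70,121],[423,121]]),.1717); e=lid[1]-lid[0]; m=lid.mean(0)
n=np.array([e[1],-e[0]])/np.hypot(*e[:2])
print("lid edge",m,np.hypot(*e[:2]),"yaw",np.degrees(np.arctan2(e[1],e[0]))-90,"centre +-",m[:2]+.065*n,m[:2]-.065*n)
for z in (0,.01):
    b5=ray(c5,g([[153,77],[345,77]]),z); b1=ray(c1,np.array([[50,33],[384,40]])/3+[215,70]-.33,z)
    for b in(b5,b1): print(z,"frame edge",b.mean(0),np.linalg.norm(b[1]-b[0]),np.degrees(np.arctan2(*(b[1]-b[0])[1::-1]))-90)
t=r.get_calibration("top")
# base frame in top picture (crop1 right): outer corners TR, BR, BL
F=np.array([[705,80],[643,358],[458,325]])-[390,0]; F=F/5+[115,135]-.4
for z in (0,.01): p=ray(t,F,z); print(z,p, "centre",(p[0]+p[2])/2, np.linalg.norm(p[0]-p[1]),np.linalg.norm(p[1]-p[2]))
```

```text
lid edge [0.51411209 0.27818883 0.1717    ] 0.09890031230722195 yaw -11.936724690953184 centre +- [0.57770657 0.26474479] [0.45051761 0.29163286]
0 frame edge [0.49682624 0.28345912 0.        ] 0.11200125363901196 -11.934552432057274
0 frame edge [0.49661623 0.2833459  0.        ] 0.11309291703994462 -12.00872216830524
0.01 frame edge [0.49717288 0.2833321  0.01      ] 0.10854282317740825 -11.934552432057316
0.01 frame edge [0.49695909 0.2829952  0.01      ] 0.11029036629409922 -12.008722168305255
0 [[0.65121354 0.19595988 0.        ]
 [0.49007862 0.23083612 0.        ]
 [0.51159426 0.33656168 0.        ]] centre [0.5814039  0.26626078 0.        ] 0.1648660478712217 0.10789261327205696
0.01 [[0.64851898 0.19318709 0.01      ]
 [0.48887939 0.22773968 0.01      ]
 [0.51019536 0.3324841  0.01      ]] centre [0.57935717 0.2628356  0.01      ] 0.16333609104074423 0.10689136988225606
```

The wrist view shows the lid held level. Its centre is (0.5777,0.2647) and its yaw -11.9°; the tub measures about (0.5772,0.2659) and -11.9°. That is well inside the play, so I'll lower it.

Request:
step_arm:
  linear:
    - [0, 0.0005, -0.015]
    - [0, 0, -0.02]
    - [0, 0, -0.015]
    - [0, 0, -0.01]
    - [0, 0, -0.005]
    - [0, 0, -0.005]
    - [0, 0, -0.005]
    - [0, 0, -0.005]
    - [0, 0, -0.005]
    - [0, 0, -0.005]
  rotation:
    - [0, 0, 0]
    - [0, 0, 0]
    - [0, 0, 0]
    - [0, 0, 0]
    - [0, 0, 0]
    - [0, 0, 0]
    - [0, 0, 0]
    - [0, 0, 0]
    - [0, 0, 0]
    - [0, 0, 0]
  jaw: [0, 0, 0, 0, 0, 0, 0, 0, 0, 0]

```text
time_s: 13.8
eef_pos: [0.5773, 0.2644, 0.0547]
orientation: [0.777, 0.63, 0.0, 0.0]
contact_force: [-1.2, -0.0, 1.6]
gripper_width: 0.197
```

Request:
step_arm:
  linear:
    - [0, 0, -0.003]
    - [0, 0, -0.003]
    - [0, 0, -0.003]
    - [0, 0, -0.002]
    - [0, 0, -0.002]
    - [0, 0, 0]
    - [0, 0, 0]
    - [0, 0, 0]
    - [0, 0, 0]
    - [0, 0, 0]
  rotation:
    - [0, 0, 0]
    - [0, 0, 0]
    - [0, 0, 0]
    - [0, 0, 0]
    - [0, 0, 0]
    - [0, 0, 0]
    - [0, 0, 0]
    - [0, 0, 0]
    - [0, 0, 0]
    - [0, 0, 0]
  jaw: [0, 0, 0, 0, 0, 0, 0, 0, 0, 0]

```text
time_s: 14.8
eef_pos: [0.5771, 0.2642, 0.0418]
orientation: [0.777, 0.63, -0.0, -0.0]
contact_force: [-0.6, 0.7, -6.7]
gripper_width: 0.192
```

Request:
step_arm:
  linear:
    - [0, 0, -0.001]
    - [0, 0, -0.001]
    - [0, 0, -0.001]
    - [0, 0, -0.001]
    - [0, 0, 0]
    - [0, 0, 0]
    - [0, 0, 0]
    - [0, 0, 0]
    - [0, 0, 0]
    - [0, 0, 0]
  rotation:
    - [0, 0, 0]
    - [0, 0, 0]
    - [0, 0, 0]
    - [0, 0, 0]
    - [0, 0, 0]
    - [0, 0, 0]
    - [0, 0, 0]
    - [0, 0, 0]
    - [0, 0, 0]
    - [0, 0, 0]
  jaw: [0, 0, 0, 0, 0, 0, 0, 0, 0, 0]

```text
time_s: 15.8
eef_pos: [0.5775, 0.2645, 0.0392]
orientation: [0.777, 0.63, 0.0, 0.0]
contact_force: [-5.0, -1.1, 17.6]
gripper_width: 0.191
```

At the predicted home height (0.039) the upward force is 17.6 N, so the lid is seated. Releasing and retreating.

Request:
step_arm:
  linear:
    - [0, 0, 0.001]
    - [0, 0, 0]
    - [0, 0, 0]
    - [0, 0, 0]
    - [0, 0, 0.005]
    - [0, 0, 0.02]
    - [0, 0, 0.03]
    - [0, 0, 0.03]
    - [0, 0, 0.03]
    - [0, 0, 0.03]
  rotation:
    - [0, 0, 0]
    - [0, 0, 0]
    - [0, 0, 0]
    - [0, 0, 0]
    - [0, 0, 0]
    - [0, 0, 0]
    - [0, 0, 0]
    - [0, 0, 0]
    - [0, 0, 0]
    - [0, 0, 0]
  jaw: [0.03, 0.05, 0.05, 0.05, 0.05, 0.05, 0.05, 0.05, 0.05, 0.05]

```text
time_s: 16.8
eef_pos: [0.5772, 0.2642, 0.1854]
orientation: [0.777, 0.63, 0.0, 0.0]
contact_force: [0.1, 0.3, 0.5]
gripper_width: 0.586
```

Request:
step_arm:
  linear:
    - [0, 0, 0.01]
    - [0, 0, 0]
    - [0, 0, 0]
    - [0, 0, 0]
    - [0, 0, 0]
    - [0, 0, 0]
    - [0, 0, 0]
    - [0, 0, 0]
    - [0, 0, 0]
    - [0, 0, 0]
  rotation:
    - [0, 0, 0]
    - [0, 0, 0]
    - [0, 0, 0]
    - [0, 0, 0]
    - [0, 0, 0]
    - [0, 0, 0]
    - [0, 0, 0]
    - [0, 0, 0]
    - [0, 0, 0]
    - [0, 0, 0]
  jaw: [0.05, 0.05, 0.05, 0.05, 0.05, 0.05, 0.05, 0.05, 0.05, 0.05]

```text
time_s: 17.8
eef_pos: [0.5773, 0.2643, 0.1939]
orientation: [0.777, 0.63, 0.0, 0.0]
contact_force: [0.3, -0.5, -0.8]
gripper_width: 0.585
```

```bash
python3 look.py w6
python3 - <<'E'
from h import *
t=r.snapshot("top")[:,:,::-1]; s=r.snapshot("scene")[:,:,::-1]; w=cv2.imread("pics/w6.png")
f=lambda a,k:cv2.resize(np.ascontiguousarray(a),None,fx=k,fy=k,interpolation=cv2.INTER_CUBIC)
o=np.zeros((600,800,3),np.uint8)
a=f(s[250:390,290:430],2.2); o[:a.shape[0],490:490+a.shape[1]]=a[:,:310]
b=f(t[120:240,230:370],2.2); o[312:312+b.shape[0],490:490+b.shape[1]]=b
d=f(w[50:300,155:395],2); o[:d.shape[0],:d.shape[1]]=d
cv2.imwrite("pics/m6.png",o)
E
```

```text
17.85 [0.57732151 0.26430411 0.19391904] xdeg 78.09326071069312 tilt [ 6.56118141e-05  2.48163017e-05 -9.99999998e-01] q6 -0.9813910140879752 [ 0.32857483 -0.79032021  0.64813806] 0.5822122725411941
```

View pics/m6.png

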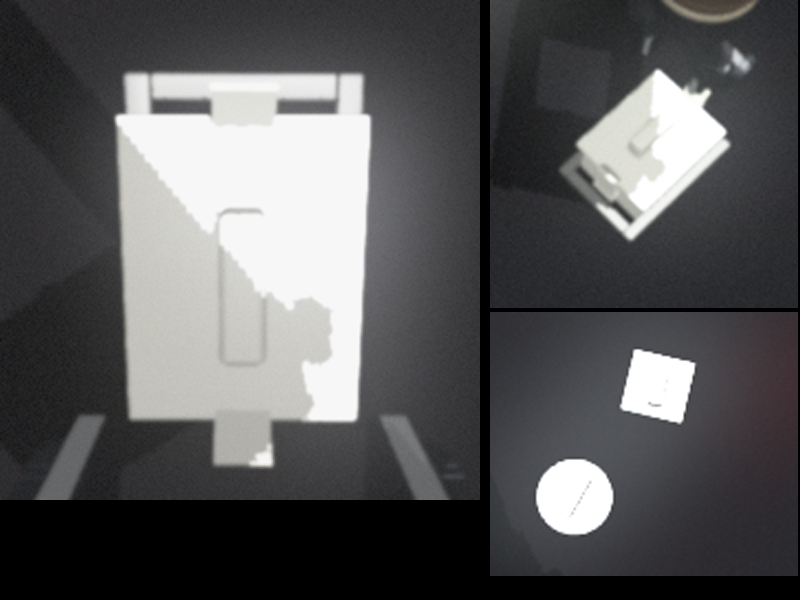

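The wrist view shows the plate corners at crop (117,115), (370,115), (358,420) and (129,420). Both clip lips overlap its ends, at rows 125 and 410. The other two lids have not moved.

Run:
```python
from h import *
c=np.load("w6.npz"); P=np.array([[117,115],[370,115],[358,420],[129,420]])/2+[155,50]-.25
for z in (.056,.066,.076): rect(ray(c,P,z))
print(r.hand_in())
```

```text
[0.5796 0.2656 0.056 ] sides [0.1034 0.1341] long deg -11.905323915998501
[0.5773 0.2661 0.066 ] sides [0.1002 0.1298] long deg -11.905323915998501
[0.5751 0.2665 0.076 ] sides [0.0969 0.1256] long deg -11.905323915998487
the job is handed in; nothing more can be done
None
```

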